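# Dragon off the dice chest, die away

### The arm

A 6-joint arm with a two-finger parallel gripper is mounted at the origin on the work surface. World frame = base frame: x ahead of the robot, y to its left, z up, the work surface at z = 0. Lengths are in mm, angles in rad, forces in N, time in s.
With the tool pointing down it reaches from about 400 to 925 mm from the base axis. Payload 12.5 kg.
Tool frame: the origin (TCP) lies midway between the tips of the shut fingers; the grasp point (between the pads) lies 19 mm behind it; z points along the fingers, y is the line along which they close (so a half turn about z gives the same grasp; the last joint's range is limited). The gripper opens to 95 mm and grips with 3 to 60 N. Pads are 20 mm wide; open, the fingers measure 119 mm over their backs; the gripper's body (75 mm by 180 mm) begins 59 mm behind the grasp point.
Start: joints at [-0.106, 0.491, 1.559, -0, 1.092, -0.106], TCP at [625.017, 0.021, 214.661] pointing down, gripper open.
Joint ranges: [-3.1, 3.1], [-0.84, 2.19], [0.05, 2.79], [-1.13, 4.28], [0.06, 2.93], [-2.69, 2.69]. Speed limits (rad/s): [2.22, 2.22, 2.79, 3.14, 3.14, 3.14].

### API

Orientations are given as [roll, pitch, yaw] about the fixed x, y, z axes, in that order (R = Rz(yaw) Ry(pitch) Rx(roll)).
In Python, from cell import env gives the robot as it stands.
- The arm moves only by the shell command python3 -m inch 'ROWS'. ROWS is JSON, a list of rows, each a list of 7 numbers: the turn, a rotation vector about the tool's x, y, z in rad, then the shift along the tool's x, y, z in cm, then the closure, from -1 (fully open) to 1 (shut). A call has 1 to 20 rows; each row shifts and turns the commanded pose from where the row before left it, along the tool's axes as they then stand; what a row does not reach is not made up. A row lasts 1/8 s, in which the tool goes at most 62.5 mm and 10.7 degrees, less where a joint would pass 70% of its speed; a pose out of reach is approached as far as the arm can. A call with a gripper value outside its range is refused whole. The fingers move at their own pace and stop on an object; the grip force is fixed at half the most. Time passes only in rows, so rows that do not move let the fingers close. It gives the time, the measured TCP pose, the force, the opening and the grip force at its end, in the units of the state.
- env.state(): the state, without advancing time (a new reading comes with each control period).
- env.read_camera(name): name is "scene" or "side" or "wrist"; returns a dict with "img" (384x512x3 uint8, red, green, blue), "depth" (384x512 float32, mm along the optical axis (not along the pixel's ray), 0 where there is no reading), "fx", "fy", "cx", "cy" (pixels), "D" ([k1, k2, p1, p2, k3] as OpenCV has them; the pictures are not rectified), "position" and "orientation" of the camera in the world. Camera axes: x right, y down, z forward; pixel columns grow to the right and rows downward; lengths in mm; the calibration is good to about 2 mm. A picture is of the moment at which its call begins.
- env.job_done(): hands the job in; it is judged then, once.
Trained networks look in a picture, given as the dict that the camera call returned (one of the last four; its "shot" number tells which), for a name from the list of things; names that differ only in an ending like _2 or _b are one class to them, and where a whole thing is asked for, a point or a joint stands for the part that bears it (a point fixed in the world has none). Each returns a list of dicts, best first, with "score" (0 to 1); they miss things now and then, are a little off and sometimes report something else, mostly with a low value. They report only what shows in the picture. A call takes as long as a camera call. They do not tell look-alikes from the thing itself.
- env.find_in(picture, target): "centre" ([x, y, z] in mm, in the coordinates of the camera as it stood for that picture, good to about 4 mm: the middle of the surface that is visible of it).
- env.trace(picture, target): "mask" (384x512 bool, what is visible of it).
The state is a dict: "t": time; "joints": joint angles; "qvel": joint speeds; "tau": joint torques, N m; "eef_pos": TCP position; "tcp_rot": TCP orientation; "ft_force": force on the tool from outside, world axes, zero at the start; "moment": the same for the moment, N m; "opening": opening from 0.0 (shut) to 1.0 (fully open); "grip_force": force on a finger pad.
Only numpy, scipy, OpenCV 4.12 (cv2) and the standard library are available. Lean on these libraries where they do the work, as an engineer would, in place of code of your own. Each camera call takes 0.05 s, during which the arm holds its last target. There are 200 camera calls.

### The job

The dragon figure is standing on the lid of the walnut dice chest: first lift it off and stand it upright on the round bamboo coaster, its whole base on the coaster. Then lift the chest's lid by its front knob until it stands upright or leans back, and set the big copper die down inside on the chest's floor without dropping it. Leave the lid open, never let the dragon topple, and leave the other things on the shelf undisturbed.

Things in the scene. Friction and masses are not known exactly. Their poses are not given: they have to be found in the camera images.
- chest: small walnut dice chest, fixed to the shelf, an open box 130 (x) x 180 (y) x 62 mm high with 7 mm walls and a lid on top; origin at the centre of its underside; its -x side is the front (knob side), its +x side carries the hinge; yaw varies
- chest_in (a point): centre of the chest's inner floor (7 mm above the shelf), same axes as the chest; the inside is 116 (x) x 166 (y) x 55 mm deep
- lid (a joint): angle of the walnut lid (9 mm thick, 130 x 180 mm, 0.13 kg), rad: 0 shut, 1.57 upright, 1.9 its stop, leaning back; a stiff hinge keeps it where it is left
- lid_handle (a point): centre of the brass knob on the lid's front edge: a round bar 16 mm across and 18 mm long lying along the chest's y, held 30 mm out from the front by an 8 mm stem; pinch its ends across y from above; moves with the lid, about 66 mm above the shelf when shut
- lid_hinge (a point): middle of the lid's hinge line on the top of the chest's rear (+x) rim; the hinge line runs along the chest's y
- dragon: black resin dragon figure, 0.13 kg, 106 mm high, at first standing on the shut lid (lid top 71 mm above the shelf); origin at the centre of the underside of its round base (50 mm across, 6 mm thick), z up, head to -x, folded wings and tail to +x from x = 13 mm on; grip its torso across y
- dragon_grip (a point): middle of the dragon's torso, 60 mm above its underside; the torso is 24 mm wide (y), 26 mm deep (x), from 22 to 80 mm up
- coaster: round bamboo coaster, loose, 100 mm across, 10 mm thick; origin at the centre of its underside, z up
- die: big copper-coloured metal die with pips, a 26 mm cube with rounded edges, 0.11 kg, lying loose on the shelf; origin at the centre of its underside, axes square to its faces
- die_center (a point): centre of the copper die, 13 mm above its underside
- tumbler: bystander: glass tumbler, 72 mm across, 92 mm high; origin at its underside
- timer: bystander: sand timer, 52 mm across, 90 mm high; origin at its underside
- cards: bystander: box of cards lying flat, 92 (x) x 66 (y) x 20 mm; origin at its underside
- pawn1: bystander: wooden pawn, 26 mm across, 40 mm high; origin at its underside
- pawn2: bystander: another such pawn
- small_die: bystander: small wooden die, a 16 mm cube; origin at its underside
There are look-alikes about, which are no part of the job. Of the things shaped like the die, the copper one is meant.

How it is judged:
By the outcome, as a careful person would: the job done as asked, in the order asked, and still so for the second after the job is handed in, with the robot touching nothing.
It also fails if it takes over 72 s, if anything falls off the work surface, if the arm or the gripper's body presses on something with over 40 N, if the wrist force passes 120 N, or if a joint passes its speed limit or range.

## Working session

There is one attempt and no reset: what is moved stays moved. The work goes in short steps, Python scripts to look and compute and a shell command to move; the robot and the scene stay as the last step left them, time stands still between calls to the robot, and variables do not carry over. Pictures are saved under pics/ and viewed, at most 13 in all, crops included, and the job is handed in when it is done.

```bash
ls; mkdir -p pics
cat > h.py <<'E'
import numpy as np, cv2
from scipy.spatial.transform import Rotation as Ro
from cell import env
def camR(p):
    o=np.array(p["orientation"],float)
    return o if o.shape==(3,3) else Ro.from_euler('xyz',o).as_matrix()
def K(p): return np.array([[p["fx"],0,p["cx"]],[0,p["fy"],p["cy"]],[0,0,1.]])
def world(p,c): return camR(p)@np.array(c)+np.array(p["position"])
def cloud(p,mask):
    v,u=np.nonzero(mask&(p["depth"]>0)); z=p["depth"][v,u]
    n=cv2.undistortPoints(np.stack([u,v],1).astype(np.float64)[:,None],K(p),np.array(p["D"],float))[:,0]
    return (np.c_[n,np.ones(len(n))]*z[:,None])@camR(p).T+np.array(p["position"])
def proj(p,w):
    R=camR(p); t=-R.T@np.array(p["position"],float)
    return cv2.projectPoints(np.atleast_2d(np.array(w,float)),cv2.Rodrigues(R.T)[0],t,K(p),np.array(p["D"],float))[0][:,0]
def save(p,f): cv2.imwrite(f,cv2.cvtColor(p["img"],cv2.COLOR_RGB2BGR))
E
python3 - <<'E'
from h import *
np.set_printoptions(precision=1,suppress=True)
print(env.state())
a=[]
for n in ["scene","side"]:
    p=env.read_camera(n); a.append(p["img"]); print(n,p["position"],p["orientation"],p["fx"])
    for t in ["chest","lid_handle","lid_hinge","dragon","dragon_grip","coaster","die","tumbler","timer","cards","pawn1","small_die"]:
        for d in env.find_in(p,t): 
            w=world(p,d["centre"]); print(n,t,round(d["score"],2),w,proj(p,w)[0])
    save(p,f"pics/{n}0.png")
E
```

```text
pics
{'t': 0.0, 'joints': array([-0.1,  0.5,  1.6, -0. ,  1.1, -0.1]), 'qvel': array([ 0., -0., -0.,  0.,  0., -0.]), 'tau': array([ -0. , -61.3, -25.8,   0.1,   0. ,  -0. ]), 'eef_pos': array([624.8,   0.1, 214.1]), 'tcp_rot': array([-3.1, -0. ,  1.6]), 'ft_force': array([-0.1,  0.2, -0.1]), 'moment': array([-0. , -0.1, -0. ]), 'grip_force': 0.0, 'opening': 1.0014886813995705}
scene [1426.7  202.6  993.5] [-2.4 -0.   1.8] 349.7968315977265
scene chest 0.85 [612.4  -6.7  71.1] [250.8 197.7]
scene lid_handle 0.92 [587.3 -10.4  72.1] [251.5 192.4]
scene lid_hinge 0.91 [584.8  -7.4  68.4] [252.5 192.7]
scene dragon 0.68 [585.4 -21.1 121.1] [248.7 181.9]
scene dragon_grip 0.82 [591.4 -17.9 121.1] [249.2 183.3]
scene coaster 0.56 [ 474.5 -293.4   10.1] [191.3 171.1]
scene coaster 0.35 [582.2  -7.   67.8] [252.8 192.4]
scene die 0.43 [524.1 249.3  20.5] [323.3 202.2]
scene timer 0.76 [740.4 238.7  61.8] [314.7 241.7]
scene cards 0.97 [664.8 365.   19.7] [352.9 238.4]
scene cards 0.34 [591.1 -18.7 117.3] [249.  183.9]
scene pawn1 0.58 [ 453.4 -453.7   18.6] [157.  159.9]
side [442.7 712.6 792.2] [-2.3  0.  -2.9] 374.46979674435636
side chest 0.63 [545.5  37.   70.7] [273.9 221.2]
side lid_handle 0.87 [551.2   8.   70.7] [273.6 213.3]
side lid_hinge 0.71 [544.6   7.6  72.5] [276. 213.]
side dragon 0.63 [576.7 -11.5 127.7] [265.5 191.7]
side dragon_grip 0.72 [581.3 -10.9 125.8] [263.7 192.2]
side coaster 0.73 [ 470.7 -284.3   10.1] [311.4 167.7]
side die 0.58 [516.7 257.3  29.5] [270.6 304.7]
side die 0.23 [ 735.1 -211.3   61.8] [228.1 160.3]
side tumbler 0.94 [ 737.3 -210.4   61.3] [227.4 160.5]
side timer 0.73 [728.8 249.1  72.9] [180.5 276.4]
side cards 0.97 [656.9 368.4  17.4] [197.4 342.6]
side pawn1 0.62 [ 451.4 -445.6   18.6] [320.8 139.1]
side pawn1 0.2 [549.4   8.5  70.6] [274.2 213.5]
```

View pics/scene0.png

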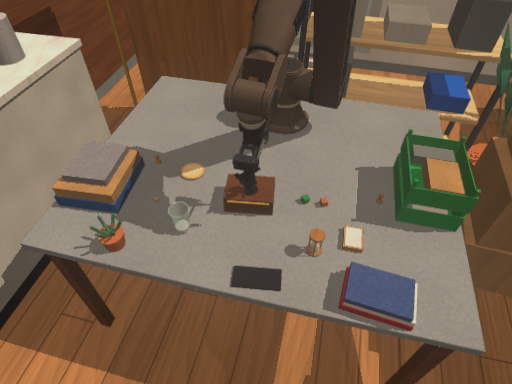

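View pics/side0.png

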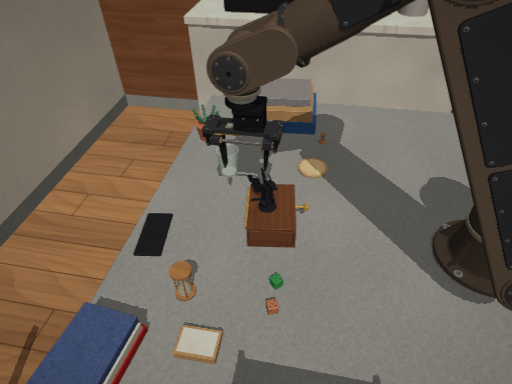

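Run:
```python
from h import *
np.set_printoptions(precision=1,suppress=True)
def best(p,t):
    m=env.trace(p,t); return m[0]["mask"] if m else np.zeros((384,512),bool)
C={}
for n in ["scene","side","wrist"]:
    p=env.read_camera(n)
    if n=="wrist": save(p,"pics/wrist0.png"); print(p["position"],p["orientation"],p["fx"])
    for t in ["chest","lid","dragon","coaster"]:
        for m in env.trace(p,t)[:2]:
            c=cloud(p,m["mask"])
            if len(c)<5: print(n,t,len(c)); continue
            print(n,t,round(m["score"],2),len(c),"med",np.median(c,0),"lo",np.percentile(c,2,0),"hi",np.percentile(c,98,0))
            C.setdefault(t,[]).append(c)
    # chest top plane
    full=cloud(p,np.ones((384,512),bool))
    s=full[(abs(full[:,2]-71)<4)&(abs(full[:,0]-590)<150)&(abs(full[:,1])<150)]
    if len(s)>20: print(n,"top",len(s),np.median(s[:,2]),cv2.minAreaRect(s[:,:2].astype(np.float32)))
    # base of the dragon and slices
    for lo,hi in [(75,80),(95,115),(115,135),(135,150),(150,180)]:
        s=full[(full[:,2]>lo)&(full[:,2]<hi)&(abs(full[:,0]-585)<60)&(abs(full[:,1]+12)<60)]
        if len(s)>3: print(n,lo,len(s),s.min(0),s.max(0),s.mean(0))
    s=full[(abs(full[:,2]-10)<5)&(abs(full[:,0]-470)<90)&(abs(full[:,1]+290)<90)]
    if len(s)>20: print(n,"coaster top",len(s),np.median(s[:,2]),cv2.minEnclosingCircle(s[:,:2].astype(np.float32)))
    # copper die by colour
    h=cv2.cvtColor(p["img"],cv2.COLOR_RGB2HSV)
    for nm,m in [("copper",((h[...,0]<14)&(h[...,1]>100))),("green",((h[...,0]>50)&(h[...,0]<80)&(h[...,1]>100)))]:
        c=cloud(p,m); c=c[(abs(c[:,0]-520)<80)&(abs(c[:,1]-230)<90)&(c[:,2]>4)&(c[:,2]<60)]
        if len(c)>3:
            print(n,nm,len(c),c.min(0),c.max(0)); t=c[c[:,2]>21]
            if len(t)>4: print("  top",np.median(t[:,2]),cv2.minAreaRect(t[:,:2].astype(np.float32)))
```

```text
scene chest 0.55 1518 med [613.2 -11.7  68.1] lo [ 503.1 -111.1    2.3] hi [640.   65.   73.6]
scene lid 0.89 1129 med [587.  -12.   69.4] lo [ 496.6 -133.3    0.6] hi [639.3  63.3  74. ]
scene dragon 0.53 289 med [590.3 -19.1 116.2] lo [524.9 -70.5  68. ] hi [627.6   4.  163. ]
scene top 920 70.02979697213118 ((568.208740234375, -24.625320434570312), (137.9435577392578, 180.2744598388672), 8.21965503692627)
scene 75 35 [557.3 -41.5  75. ] [602.8   6.8  79.3] [584.5 -11.3  76.5]
scene 95 36 [569.3 -24.1  95.3] [598.    2.5 114.8] [584.7 -10.2 104.3]
scene 115 50 [576.1 -56.7 115.8] [618.4  -3.6 135. ] [593.  -26.2 125.1]
scene 135 47 [571.7 -66.6 135.1] [627.4  -3.2 149.6] [594.4 -32.9 142.9]
scene 150 61 [544.4 -69.2 150.2] [634.3   8.1 167.4] [589.7 -34.  157.6]
scene coaster top 323 9.318881919534988 ((493.83258056640625, -318.57855224609375), 83.38059997558594)
scene copper 55 [504.6 235.2   8.4] [533.1 263.6  27.6]
  top 24.48120230971449 ((517.55224609375, 248.56790161132812), (26.38928985595703, 23.528669357299805), 19.28558921813965)
scene green 37 [506.  167.5  10.7] [535.9 
[... 1783 characters left out ...]
2.1   7.8 175.1]
wrist top 12609 70.30834600819458 ((544.2202758789062, -24.318206787109375), (169.2929229736328, 177.44207763671875), 8.229270935058594)
wrist 75 522 [549.2 -33.7  75. ] [597.9   8.8  78.3] [574.8  -4.8  76.4]
wrist 95 422 [551.6 -48.7  95. ] [609.2   6.4 114.9] [577.6  -6.3 104.8]
wrist 115 638 [556.4 -56.4 115. ] [617.4   1.7 135. ] [589.  -22.  125.5]
wrist 135 943 [563.2 -59.9 135.1] [627.   0. 150.] [588.6 -22.2 144.3]
wrist 150 1724 [543.3 -54.7 150. ] [630.2  12.3 179.4] [577.8 -13.4 162.6]
wrist green 597 [499.9 163.9   4.2] [532.6 186.3  27.8]
  top 25.03607622064078 ((516.099365234375, 180.20455932617188), (25.117904663085938, 25.86226463317871), 45.59663009643555)
```

View pics/wrist0.png

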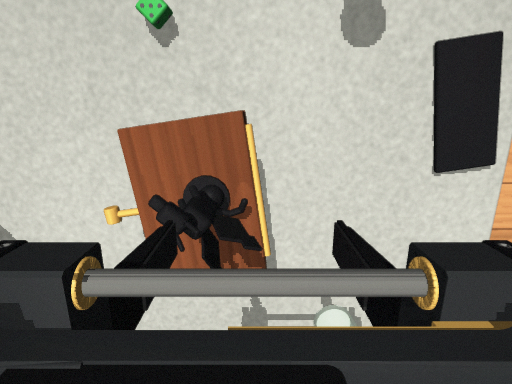

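```bash
cat >> h.py <<'E'
from scipy.optimize import least_squares
def circ(s,r=None,x0=None):
    """robust circle fit to boundary pts; r fixed if given"""
    x0=s[:,:2].mean(0) if x0 is None else np.array(x0)
    f=lambda q: np.hypot(*(s[:,:2]-q[:2]).T)-(r or q[2])
    return least_squares(f,np.r_[x0,[] if r else [20]],loss="soft_l1").x
def hull(s): return cv2.convexHull(s[:,:2].astype(np.float32))[:,0].astype(float)
E
python3 - <<'E'
from h import *
np.set_printoptions(precision=1,suppress=True,linewidth=150)
p=env.read_camera("wrist"); 
full=cloud(p,np.ones((384,512),bool))
d=full[(abs(full[:,0]-585)<60)&(abs(full[:,1]+15)<60)&(full[:,2]<182)]
s=d[(d[:,2]>73.5)&(d[:,2]<78)]; print("base",len(s),np.median(s[:,2])); h=hull(s); print(h.round(0).tolist(), circ(h[h[:,1]>-25],25,[575,-15]))
im=np.zeros((12*50,12*66,3),np.uint8)
# top-down height map, 6 px per mm... 
o=np.array([520,40.]); im=np.zeros((600,780,3),np.uint8)
hv=cv2.applyColorMap(np.clip((d[:,2]-68)*2.3,0,255).astype(np.uint8),cv2.COLORMAP_JET)[:,0]
for q in np.argsort(d[:,2]):
    u=int((d[q,0]-520)*6); v=int((40-d[q,1])*6)
    if 0<=u<780 and 0<=v<600 and d[q,2]>73: cv2.circle(im,(u,v),4,hv[q].tolist(),-1)
for k in range(0,13): cv2.putText(im,str(520+10*k),(60*k,595),0,.4,(255,255,255))
for k in range(10): cv2.putText(im,str(40-10*k),(0,60*k+8),0,.4,(255,255,255))
cv2.imwrite("pics/hm.png",im)
E
```

```text
base 550 76.23169473860602
[[598.0, -14.0], [598.0, -13.0], [597.0, -7.0], [596.0, -5.0], [594.0, -2.0], [593.0, -0.0], [589.0, 4.0], [587.0, 5.0], [586.0, 6.0], [580.0, 8.0], [571.0, 9.0], [570.0, 9.0], [568.0, 9.0], [562.0, 6.0], [557.0, 3.0], [556.0, 2.0], [554.0, 0.0], [551.0, -6.0], [550.0, -10.0], [549.0, -12.0], [549.0, -13.0], [549.0, -15.0], [550.0, -16.0], [552.0, -21.0], [582.0, -33.0], [589.0, -34.0], [596.0, -26.0], [597.0, -24.0], [598.0, -20.0], [598.0, -19.0], [598.0, -17.0]] [573.5 -15.8]
```

View pics/hm.png

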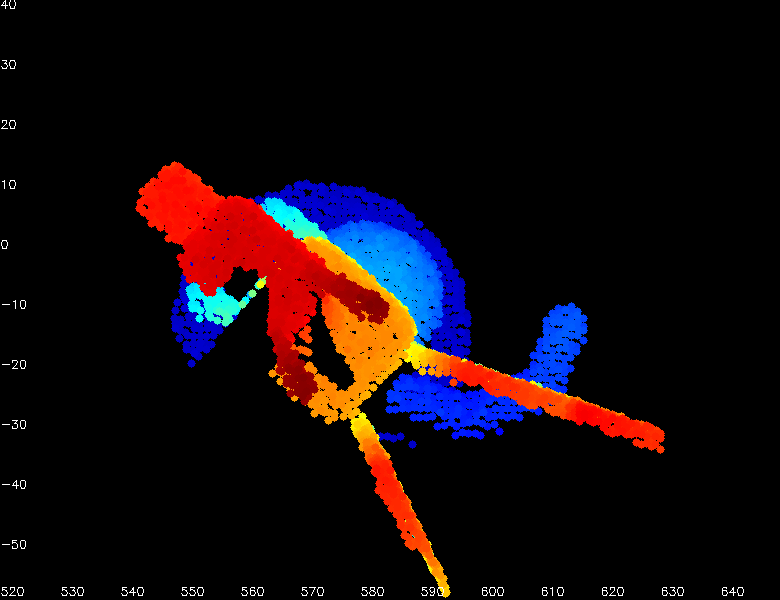

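```bash
python3 -m inch '[[0,0,0,-1.45,-5.3,0,-1],[0,0,-0.171,0,0,0,-1],[0,0,-0.171,0,0,0,-1],[0,0,-0.171,0,0,0,-1],[0,0,-0.171,0,0,0,-1],[0,0,-0.171,0,0,0,-1],[0,0,0,0,0,0,-1]]'
cat > m.py <<'E'
from h import *
np.set_printoptions(precision=1,suppress=True,linewidth=150)
p=env.read_camera("wrist"); save(p,"pics/w1.png")
full=cloud(p,np.ones((384,512),bool))
d=full[(np.hypot(full[:,0]-573.5,full[:,1]+15.8)<62)&(full[:,2]<182)]
s=d[(d[:,2]>73.5)&(d[:,2]<78)&(np.hypot(d[:,0]-573.5,d[:,1]+15.8)<30)]; print("base",len(s),np.median(s[:,2])); h=hull(s)
print(h.round(0).tolist(), circ(h,25,[574,-15]))
a=np.radians(-41); R=np.array([[np.cos(a),np.sin(a)],[-np.sin(a),np.cos(a)]])
for z in range(90,180,6):
    s=d[abs(d[:,2]-z)<3]
    if len(s)<5: continue
    l=(s[:,:2]-[573.5,-15.8])@R.T; print(z,len(s),l.min(0),l.max(0))
st=env.state(); print(st["eef_pos"],st["tcp_rot"],st["ft_force"],p["position"])
E
python3 m.py
```

```text
t: 2.98
eef_pos: [572.0, -14.5, 214.7]
tcp_rot: [3.141, 0.0, 2.425]
ft_force: [0.3, -0.3, 0.5]
opening: 1.004
grip_force: 0.0
base 347 76.0847600660723
[[598.0, -15.0], [597.0, -7.0], [593.0, -2.0], [587.0, 5.0], [586.0, 5.0], [583.0, 7.0], [580.0, 8.0], [578.0, 9.0], [572.0, 9.0], [571.0, 9.0], [568.0, 9.0], [566.0, 8.0], [562.0, 7.0], [561.0, 6.0], [560.0, 5.0], [555.0, 1.0], [554.0, 0.0], [553.0, -2.0], [551.0, -4.0], [551.0, -5.0], [549.0, -8.0], [548.0, -14.0], [548.0, -15.0], [549.0, -18.0], [549.0, -20.0], [549.0, -23.0], [550.0, -25.0], [552.0, -29.0], [555.0, -31.0], [561.0, -36.0], [562.0, -37.0], [565.0, -39.0], [568.0, -40.0], [575.0, -40.0]] [573.3 -15.7]
90 141 [-10.5 -21.9] [35.6 30.2]
96 172 [ -9.6 -20.5] [10.4 20.2]
102 40 [-21.7 -16.2] [ 6.1 16.9]
108 61 [-21.9 -11.8] [-13.5  12.5]
114 65 [-17.7 -17. ] [32.9 16.4]
120 23 [-12.5 -18.4] [35.4 17. ]
126 23 [-12.1 -19. ] [37.1 17.8]
132 32 [-11.9 -19.8] [39.2 18.4]
138 52 [-12.3 -21. ] [41.4 19.7]
144 116 [-12.2 -23.3] [47.1 22. ]
150 337 [-11.3 -24.5] [50.3 23.3]
156 170 [-37.6 -24. ] [48.9 22.7]
162 428 [-38.1 -22.6] [46.6 21.6]
168 656 [-30.7 -19.8] [43.6 18.6]
174 161 [-12.5 -10.7] [ 6.  10.5]
[572.  -14.5 214.7] [3.1 0.  2.4] [ 0.   0.7 -0.9] [515.8  34.5 384. ]
```

```bash
python3 -m inch '[[0,0,0,0,0.05,3,-1],[0,0,0,0,0,3,-1],[0,0,0,0,0,3,-1],[0,0,0,0,0,1.26,-1],[0,0,0,0,0,0,0.2],[0,0,0,0,0,0,0.5],[0,0,0,0,0,0,1],[0,0,0,0,0,0,1],[0,0,0,0,0,0,1],[0,0,0,0,0,0,1]]'
```

```text
t: 4.28
eef_pos: [572.4, -14.1, 112.1]
tcp_rot: [3.141, 0.0, 2.426]
ft_force: [-0.4, -0.6, -0.5]
opening: 0.423
grip_force: 0.0
```

```bash
python3 -m inch '[[0,0,0,0,0,0,1],[0,0,0,0,0,0,1],[0,0,0,0,0,0,1],[0,0,0,0,0,0,1]]'
```

```text
t: 4.78
eef_pos: [572.3, -14.1, 112.0]
tcp_rot: [-3.142, -0.0, 2.426]
ft_force: [-0.5, 0.7, -0.9]
opening: 0.251
grip_force: 30.0
```

Run:
```python
from h import *
np.set_printoptions(precision=1,suppress=True,linewidth=150)
# coaster: measure from both cameras
for n in ["scene","side"]:
    p=env.read_camera(n)
    for m in env.trace(p,"coaster"):
        c=cloud(p,m["mask"]); c=c[(c[:,2]>7)&(c[:,2]<14)&(np.hypot(c[:,0]-470,c[:,1]+285)<70)]
        if len(c)<50: continue
        h=hull(c); print(n,round(m["score"],2),len(c),np.median(c,0),circ(h,50,[470,-285]),circ(h,None,[470,-285]), c.min(0),c.max(0))
print(env.state()["t"])
```

```text
scene 0.76 278 [ 471.5 -292.4    9.4] [ 471.4 -294.2] [ 471.3 -294.1   49.2] [ 421.9 -343.6    7. ] [ 520.3 -245.    13.3]
side 0.58 420 [ 468.2 -287.    10.7] [ 469.4 -290.6] [ 469.1 -290.3   49.4] [ 421.6 -343.2    7.1] [ 514.6 -240.4   13.9]
4.975
```

```bash
python3 -m inch '[[0,0,0,0,0,-1,1],[0,0,0,0,0,-3,1],[0,0,0,-0.7,-2,0,1],[0,0,0,-1.5,-4,0,1],[0,0,0,-1.5,-4,0,1],[0,0,0,-1.5,-4,0,1],[0,0,0,-1.5,-4,0,1],[0,0,0,-1.5,-4,0,1],[0,0,0,-1.13,-3.13,0,1],[0,0,0,-1,-2.5,0,1],[0,0,0,0,0,0,1],[0,0,0,0,0,0,1]]'
python3 - <<'E'
from h import *
np.set_printoptions(precision=1,suppress=True,linewidth=150)
p=env.read_camera("wrist"); save(p,"pics/w2.png")
full=cloud(p,np.ones((384,512),bool))
c=full[(full[:,2]>6)&(full[:,2]<13)&(np.hypot(full[:,0]-470,full[:,1]+291)<65)]
h=hull(c); print(len(c),np.median(c,0),c.min(0),c.max(0),circ(h,50,[470,-291])); print(env.state())
b=full[(full[:,2]>40)&(full[:,2]<125)]
print(h.round(0).tolist())
for z in range(40,125,6):
    s=b[abs(b[:,2]-z)<3]
    if len(s)>5: print(z,len(s),s.min(0),s.max(0))
E
```

```text
t: 6.48
eef_pos: [468.5, -290.1, 151.7]
tcp_rot: [3.141, -0.001, 2.425]
ft_force: [-0.1, -0.6, -1.1]
opening: 0.255
grip_force: 30.0
4660 [ 452.7 -278.8    9.3] [ 416.7 -341.2    6.1] [ 514.4 -242.6   11.8] [ 466.5 -292.3]
{'t': 6.525, 'joints': array([-0.7,  0.5,  1.8,  0. ,  0.9, -1.5]), 'qvel': array([ 0., -0., -0., -0., -0., -0.]), 'tau': array([ -0.8, -55.3, -21.7,  -0. ,   0.1,  -0. ]), 'eef_pos': array([ 468.8, -289.8,  151.8]), 'tcp_rot': array([ 3.1, -0. ,  2.4]), 'ft_force': array([-0.7, -0.8, -1.1]), 'moment': array([ 0.1, -0.1,  0. ]), 'grip_force': 29.998405873775482, 'opening': 0.24879051638470487}
[[514.0, -282.0], [514.0, -281.0], [511.0, -271.0], [507.0, -264.0], [502.0, -259.0], [502.0, -258.0], [498.0, -255.0], [497.0, -254.0], [490.0, -248.0], [483.0, -245.0], [474.0, -243.0], [471.0, -243.0], [460.0, -243.0], [459.0, -243.0], [451.0, -245.0], [448.0, -246.0], [446.0, -247.0], [438.0, -251.0], [433.0, -256.0], [428.0, -261.0], [426.0, -263.0], [425.0, -264.0], [422.0, -270.0], [421.0, -273.0], [419.0, -278.0], [418.0, -282.0], [417.0, -288.0], [417.0, -289.0], [417.0, -300.0], [418.0, -304.0], [420.0, -310.0], [421.0, -312.0], [422.0, -315.0], [424.0, -318.0], [426.0, -321.0], [433.0, -329.0], [440.0, -335.0], [444.0, -336.0], [449.0, -339.0], [454.0, -340.0], [463.0, -341.0], [466.0, -341.0], [468.0, -341.0], [469.0, -341.0]]
40 437 [ 475.6 -508.7   40. ] [716.4 -33.   43. ]
46 813 [ 475.4 -503.3   43. ] [714.6 -35.8  49. ]
52 744 [ 497.9 -239.    49. ] [712.9 -41.4  55. ]
58 851 [ 498.7 -233.6   55. ] [709.9 -47.   61. ]
64 455 [ 499.9 -227.6   61. ] [708.5 -55.   67. ]
70 4320 [ 500.2 -121.9   67. ] [593.6 -59.3  72.6]
112 152 [ 444.6 -310.3  110.6] [ 488.  -266.6  115. ]
118 1042 [ 444.6 -312.6  115. ] [ 488.9 -266.6  118.2]
```

View pics/w2.png

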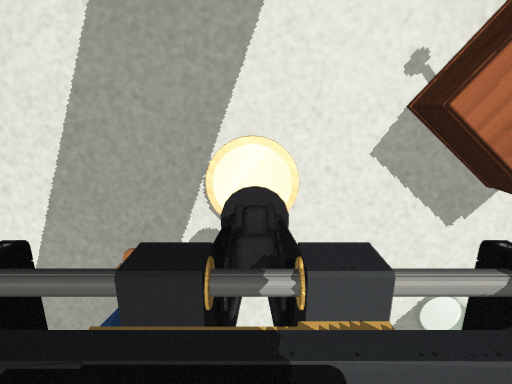

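```bash
python3 -m inch '[[0,0,0,0,0,3,1],[0,0,0,0,0,3,1],[0,0,0,0,0,2.5,1],[0,0,0,0,0,1.3,1],[0,0,0,0,0,0.1,1],[0,0,0,0,0,0,1],[0,0,0,0,0,0,1]]'
```

```text
t: 7.4
eef_pos: [469.3, -290.6, 53.9]
tcp_rot: [3.141, 0.001, 2.426]
ft_force: [0.3, 0.2, -0.2]
opening: 0.25
grip_force: 30.0
```

```bash
python3 -m inch '[[0,0,0,0,0,0.1,1],[0,0,0,0,0,0.05,1],[0,0,0,0,0,0,1]]'
```

```text
t: 7.78
eef_pos: [469.0, -290.4, 51.6]
tcp_rot: [3.142, 0.0, 2.426]
ft_force: [0.4, 0.0, -1.3]
opening: 0.25
grip_force: 30.0
```

```bash
python3 -m inch '[[0,0,0,0,0,0.05,1],[0,0,0,0,0,0,1]]'; python3 -m inch '[[0,0,0,0,0,0.05,1],[0,0,0,0,0,0,1]]'
```

```text
t: 8.02
eef_pos: [469.0, -290.4, 51.0]
tcp_rot: [3.142, -0.0, 2.426]
ft_force: [0.8, 0.6, -0.8]
opening: 0.252
grip_force: 30.0
t: 8.28
eef_pos: [469.0, -290.4, 51.0]
tcp_rot: [3.142, 0.0, 2.426]
ft_force: [-1.2, 0.8, 5.1]
opening: 0.253
grip_force: 30.0
```

```bash
python3 -m inch '[[0,0,0,0,0,0,0.3],[0,0,0,0,0,0,0.1],[0,0,0,0,0,0,-0.2],[0,0,0,0,0,0,-0.4],[0,0,0,0,0,0,-0.4],[0,0,0,0,0,-0.5,-0.4],[0,0,0,0,0,-3,-0.4],[0,0,0,0,0,-5,-0.4],[0,0,0,0,0,-5,-0.4],[0,0,0,0,0,-2,-0.4],[0,0,0,0,0,0,-0.4]]'
python3 - <<'E'
from h import *
np.set_printoptions(precision=1,suppress=True,linewidth=150)
p=env.read_camera("wrist"); save(p,"pics/w3.png")
full=cloud(p,np.ones((384,512),bool))
d=full[(np.hypot(full[:,0]-469.5,full[:,1]+291)<62)&(full[:,2]<125)]
s=d[(d[:,2]>13)&(d[:,2]<18.5)&(np.hypot(d[:,0]-469.5,d[:,1]+291)<30)];h=hull(s);print("base",len(s),np.median(s[:,2]),circ(h,25,[469,-291]))
s=d[(d[:,2]>6)&(d[:,2]<12)];h=hull(s);print("coaster",len(s),np.median(s[:,2]),circ(h,50,[469,-291]))
print("top",d[:,2].max())
for n in ["wrist","scene","side"]:
  q=p if n=="wrist" else env.read_camera(n)
  for t in ["lid_handle","lid_hinge"]:
    for e in env.find_in(q,t): print(n,t,round(e["score"],2),world(q,e["centre"]))
  f=cloud(q,np.ones((384,512),bool))
  r=np.abs((f[:,:2]-[565,-20])).max(1)<125
  k=f[r&(abs(f[:,2]-70.5)<4)]
  # lid: points in plane of the lid; trim front stem/knob by x<... using rotated frame 8.3deg
  a=np.radians(8.3); R=np.array([[np.cos(a),np.sin(a)],[-np.sin(a),np.cos(a)]])
  l=(k[:,:2]-[565,-20])@R.T
  if len(l)>100:
    body=(np.abs(l[:,1]-np.median(l[:,1]))>25)
    rect=cv2.minAreaRect(k[body][:,:2].astype(np.float32)); print(n,"lid rect",rect,np.median(k[:,2]))
    kb=(f[r][:,:2]-[565,-20])@R.T; z=f[r][:,2]
    sel=(kb[:,0]<-66-3)&(z>55)&(z<85)
    if sel.sum()>3:
        print(n,"knob pts",sel.sum(), f[r][sel].min(0),f[r][sel].max(0),np.median(f[r][sel],0))
E
```

```text
t: 9.65
eef_pos: [469.3, -290.6, 207.1]
tcp_rot: [3.141, 0.003, 2.426]
ft_force: [0.1, -0.7, -0.4]
opening: 0.698
grip_force: 0.0
base 254 15.175717726158524 [ 470.1 -291.7]
coaster 3360 9.265409533947661 [ 466.5 -292.2]
top 118.46167582731005
wrist lid_handle 0.57 [541.5 -74.6  71.2]
wrist lid_hinge 0.71 [535.4 -73.8  73.3]
wrist lid rect ((540.8187866210938, -85.55459594726562), (92.21857452392578, 182.3656768798828), 58.48894500732422) 69.8878918859944
wrist knob pts 911 [ 460.3 -119.3   55.2] [509.7  -0.7  75.2] [484.3 -38.1  68. ]
scene lid_handle 0.69 [575.7 -28.3  70.9]
scene lid_hinge 0.95 [571.6 -27.2  68.5]
scene lid rect ((567.8421630859375, -24.541160583496094), (140.6586456298828, 179.55662536621094), 8.55775260925293) 69.82528726492939
scene knob pts 27 [465.4 -65.7  62.3] [501.2 -29.3  75.2] [475.3 -36.8  69.1]
side lid_handle 0.58 [563.4 -12.4  64.1]
side lid_hinge 0.66 [728.6 249.6  73.9]
side lid_hinge 0.61 [557.7 -10.1  72.8]
side lid rect ((566.2321166992188, -20.87725067138672), (135.4982147216797, 182.13307189941406), 8.389119148254395) 71.42545052896469
side knob pts 62 [461.7 -45.6  58.2] [495.4 -25.9  75.9] [472.6 -30.9  70.7]
```

View pics/w3.png

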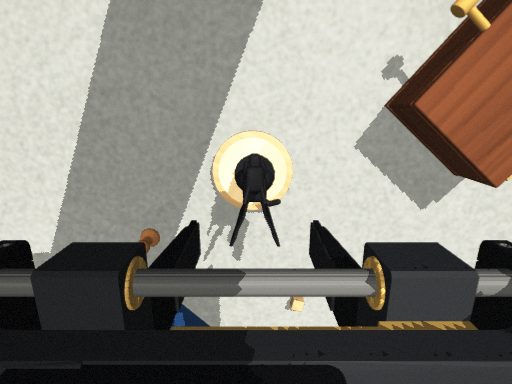

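```bash
python3 -m inch '[[0,0,0,2.41,3.56,0,-0.4],[0,0,0,2.41,3.56,0,-0.4],[0,0,0,2.41,3.56,0,-0.4],[0,0,0,2.41,3.56,0,-0.4],[0,0,0,2.41,3.56,0,-0.4],[0,0,0,2.41,3.56,0,-0.4],[0,0,-0.1726,0,0,0,-0.4],[0,0,-0.1726,0,0,0,-0.4],[0,0,-0.1726,0,0,0,-0.4],[0,0,-0.1726,0,0,0,-0.4],[0,0,-0.1726,0,0,0,-0.4],[0,0,0,0,0,0,-0.4]]'
cat > k.py <<'E'
from h import *
np.set_printoptions(precision=1,suppress=True,linewidth=150)
p=env.read_camera("wrist"); save(p,"pics/w4.png")
f=cloud(p,np.ones((384,512),bool))
k=f[(np.abs(f[:,:2]-[567,-23]).max(1)<130)&(abs(f[:,2]-70.5)<4)]
a=np.radians(8.4); R=np.array([[np.cos(a),np.sin(a)],[-np.sin(a),np.cos(a)]])
l=(k[:,:2]-[567,-23])@R.T
b=k[abs(l[:,1])>20]; print("lid",len(b),np.median(b[:,2]),cv2.minAreaRect(b[:,:2].astype(np.float32)))
lb=l[abs(l[:,1])>20]; print("lid local",np.percentile(lb,1,0),np.percentile(lb,99,0))
fr=[]  # front edge line
for y in range(-80,81,5):
    s=lb[abs(lb[:,1]-y)<2.5]
    if len(s)>5: fr.append((s[:,0].min(),y))
if len(fr)>4: fr=np.array(fr); print("front edge fit",np.polyfit(fr[:,1],fr[:,0],1))
L=(f[:,:2]-[567,-23])@R.T; z=f[:,2]
s=(L[:,0]<-72)&(L[:,0]>-120)&(abs(L[:,1])<40)&(z>50)&(z<85)
q=np.c_[L[s],z[s]]; print("front stuff",len(q),q.min(0),q.max(0))
t=q[q[:,2]>68]; wide=q[q[:,0]<-85]; print("knob",len(wide),wide.min(0),wide.max(0),"centre",(wide.min(0)+wide.max(0))/2)
c=(wide.min(0)+wide.max(0))/2; print("knob world",R.T@c[:2]+[567,-23])
for e in env.find_in(p,"lid_handle"): print(round(e["score"],2),world(p,e["centre"]))
print(env.state()["joints"],env.state()["eef_pos"])
E
python3 k.py
```

```text
t: 11.6
eef_pos: [500.0, -34.3, 205.4]
tcp_rot: [3.142, -0.0, -2.996]
ft_force: [0.5, -0.6, -0.4]
opening: 0.701
grip_force: 0.0
lid 8958 70.02071153793227 ((544.7779541015625, -25.84447479248047), (97.85737609863281, 180.11392211914062), 8.379599571228027)
lid local [-70.7 -87. ] [25.1 88.3]
front edge fit [  0. -71.]
front stuff 433 [-108.3   -8.    65.8] [-72.2   9.3  75.1]
knob 334 [-108.3   -8.    65.8] [-85.1   9.3  75.1] centre [-96.7   0.7  70.4]
knob world [471.2 -36.5]
0.76 [539.2 -30.3  70.2]
[-0.2  0.3  1.9  0.   0.9 -1.9] [500.  -34.3 205.5]
```

View pics/w4.png

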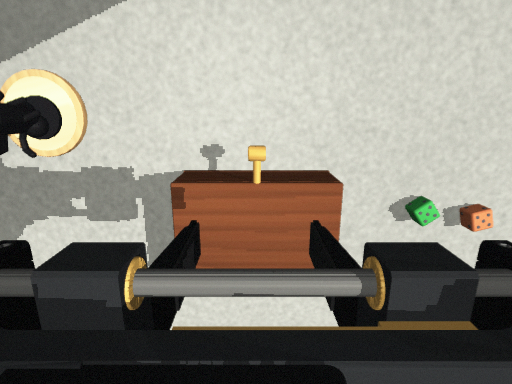

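```bash
python3 -m inch '[[0,0,0,3.23,0.2,0,-0.2],[0,0,0,0,0,4,0.1],[0,0,0,0,0,4,0.1],[0,0,0,0,0,4,0.1],[0,0,0,0,0,3.8,0.1],[0,0,0,0,0,0,0.4],[0,0,0,0,0,0,0.4]]'
python3 - <<'E'
from h import *
p=env.read_camera("side"); i=cv2.cvtColor(p["img"],cv2.COLOR_RGB2BGR)[150:270,220:380]
cv2.imwrite("pics/s5.png",cv2.resize(i,None,fx=4,fy=4,interpolation=cv2.INTER_CUBIC))
print(env.state()["eef_pos"],env.state()["ft_force"])
E
```

```text
t: 12.58
eef_pos: [468.3, -37.2, 48.5]
tcp_rot: [-3.141, 0.001, -2.996]
ft_force: [0.2, -0.3, 0.3]
opening: 0.318
grip_force: 0.0
[468.48168382 -37.19292354  48.84580275] [-0.46170443  0.31788726  0.60806317]
```

View pics/s5.png

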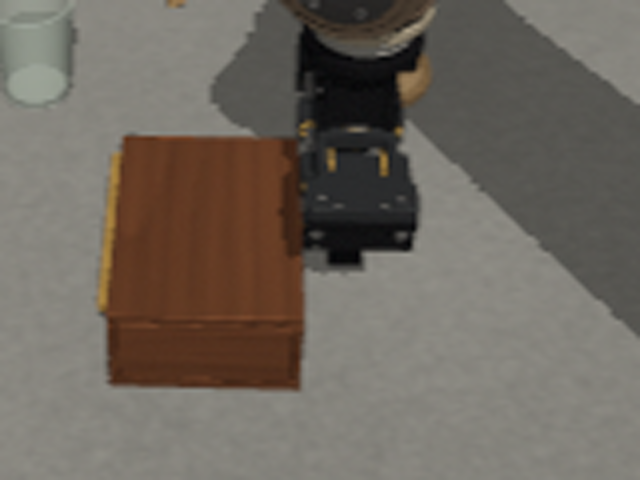

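```bash
python3 -m inch '[[0,0,0,0,0,0.15,0.7],[0,0,0,0,0,0,1],[0,0,0,0,0,0,1],[0,0,0,0,0,0,1],[0,0,0,0,0,0,1],[0,0,0,0,0,0,1]]'
```

```text
t: 13.38
eef_pos: [468.2, -36.9, 46.8]
tcp_rot: [-3.141, 0.001, -2.995]
ft_force: [-0.9, 3.2, 8.2]
opening: 0.188
grip_force: 30.0
```

```bash
python3 - <<'E'
import numpy as np
th=np.arange(0,1.81,0.12); u=160*np.cos(th)-4*np.sin(th); w=160*np.sin(th)+4*np.cos(th)
for a,b,c in zip(th[1:],np.diff(u)/10,-np.diff(w)/10): print(f"{a:.2f} x {b:.2f} z {c:.2f}")
E
python3 -m inch '[[0,0,0,-0.16,0,-1.91,1],[0,0,0,-0.39,0,-1.87,1],[0,0,0,-0.62,0,-1.8,1]]'
```

```text
0.12 x -0.16 z -1.91
0.24 x -0.39 z -1.88
0.36 x -0.61 z -1.82
0.48 x -0.83 z -1.73
0.60 x -1.03 z -1.62
0.72 x -1.21 z -1.49
0.84 x -1.38 z -1.33
0.96 x -1.53 z -1.16
1.08 x -1.66 z -0.96
1.20 x -1.76 z -0.76
1.32 x -1.84 z -0.54
1.44 x -1.89 z -0.32
1.56 x -1.92 z -0.09
1.68 x -1.91 z 0.14
1.80 x -1.88 z 0.37
t: 13.75
eef_pos: [479.3, -35.2, 102.5]
tcp_rot: [3.141, -0.0, -2.995]
ft_force: [4.1, 2.6, -5.5]
opening: 0.189
grip_force: 30.0
```

```bash
python3 -m inch '[[0,0,0,-0.83,0,-1.73,1],[0,0,0,-1.03,0,-1.62,1],[0,0,0,-1.21,0,-1.49,1],[0,0,0,-1.38,0,-1.33,1],[0,0,0,0,0,0,1]]'
```

```text
t: 14.38
eef_pos: [523.5, -28.7, 164.1]
tcp_rot: [-3.141, 0.001, -2.994]
ft_force: [-2.7, -1.3, 3.3]
opening: 0.185
grip_force: 30.0
```

```bash
python3 -m inch '[[0,0,0,-1.53,0,-1.16,1],[0,0,0,-1.66,0,-0.96,1],[0,0,0,-1.76,0,-0.76,1],[0,0,0,-1.84,0,-0.54,1],[0,0,0,0,0,0,1]]'
```

```text
t: 15.0
eef_pos: [590.7, -18.9, 197.9]
tcp_rot: [-3.141, 0.001, -2.994]
ft_force: [-2.3, 0.1, 6.9]
opening: 0.184
grip_force: 30.0
```

```bash
python3 -m inch '[[0,0,0,-1.89,0,-0.32,1],[0,0,0,-1.92,0,-0.09,1],[0,0,0,-1.91,0,0.14,1],[0,0,0,-0.6,0,0.1,1],[0,0,0,0,0,0,1]]'
```

```text
t: 15.62
eef_pos: [653.6, -9.7, 200.2]
tcp_rot: [-3.141, 0.003, -2.994]
ft_force: [1.2, 1.5, 9.6]
opening: 0.182
grip_force: 30.0
```

```bash
python3 -m inch '[[0,0,0,0,0,0,0.6],[0,0,0,0,0,0,0.4],[0,0,0,0,0,0,0.2],[0,0,0,0,0,-1,0.2],[0,0,0,0,0,-3,0.2],[0,0,0,0,0,-3,0.2],[0,0,0,0.94,4.35,0,0.2],[0,0,0,0.94,4.35,0,0.2],[0,0,0,0.94,4.35,0,0.2],[0,0,0,0.94,4.35,0,0.2],[0,0,0,0.94,4.35,0,0.2],[0,0,0,0.94,4.35,1,0.2],[0,0,-0.12,0,0,3,0.2],[0,0,-0.117,0,0,3,0.2],[0,0,0,0,0,0,0.2]]'
cat > d.py <<'E'
from h import *
import sys
np.set_printoptions(precision=1,suppress=True,linewidth=150)
for n in ["wrist","side"]:
    p=env.read_camera(n); 
    if n=="wrist": save(p,"pics/w6.png")
    h=cv2.cvtColor(p["img"],cv2.COLOR_RGB2HSV); f=None
    for nm,m in [("copper",((h[...,0]<14)&(h[...,1]>100))),("green",((h[...,0]>50)&(h[...,0]<80)&(h[...,1]>100)))]:
        m=cv2.morphologyEx(m.astype(np.uint8),cv2.MORPH_CLOSE,np.ones((3,3),np.uint8)).astype(bool)
        c=cloud(p,m); c=c[(abs(c[:,0]-517)<45)&(abs(c[:,1]-(251 if nm=="copper" else 181))<40)&(c[:,2]>2)&(c[:,2]<60)]
        if len(c)<10: print(n,nm,len(c)); continue
        t=c[c[:,2]>22.5]; print(n,nm,len(c),c.max(0),"top",len(t),np.median(t[:,2]),cv2.minAreaRect(t[:,:2].astype(np.float32)), cv2.minAreaRect(c[:,:2].astype(np.float32)))
    f=cloud(p,np.ones((384,512),bool))
    # lid angle
    k=f[(np.hypot(f[:,0]-640,f[:,1]+10)<130)&(f[:,2]>90)&(f[:,2]<190)&(f[:,0]>590)&(f[:,0]<700)]
    if len(k)>50:
        c0=k.mean(0); nrm=np.linalg.svd(k-c0,full_matrices=False)[2][2]; print(n,"lid plane",len(k),c0,nrm,"deg from horizontal",np.degrees(np.arccos(abs(nrm[2]))))
s=env.state(); print(s["eef_pos"],s["tcp_rot"],s["joints"],s["t"])
E
python3 d.py
```

```text
t: 17.5
eef_pos: [558.3, 240.2, 198.3]
tcp_rot: [3.141, -0.003, -2.758]
ft_force: [-0.1, -0.6, -0.2]
opening: 0.401
grip_force: 0.0
wrist copper 510 [529.7 266.3  27.7] top 479 24.934791301150767 ((513.8977661132812, 250.9822998046875), (25.71884536743164, 24.997468948364258), 23.16375732421875) ((513.865478515625, 250.74163818359375), (25.684818267822266, 25.47684669494629), 23.96439552307129)
wrist green 518 [532.1 197.7  27.6] top 495 24.98341213945622 ((515.3038330078125, 180.9366912841797), (25.305070877075195, 25.695693969726562), 44.93822479248047) ((515.2216796875, 180.97581481933594), (25.438146591186523, 25.750852584838867), 43.87115478515625)
wrist lid plane 2470 [621.4  61.2 125.1] [-1.  -0.1  0.1] deg from horizontal 84.54765917806148
side copper 157 [529.7 268.1  29.2] top 112 25.92993145727405 ((515.6364135742188, 252.34725952148438), (25.47734260559082, 26.12143898010254), 22.96877098083496) ((513.6282348632812, 251.80960083007812), (29.594816207885742, 26.698638916015625), 22.96877098083496)
side green 145 [531.1 199.2  31.3] top 93 25.975862785890854 ((517.281494140625, 182.3602752685547), (27.51000213623047, 23.471891403198242), 48.163108825683594) ((517.0117797851562, 182.60052490234375), (27.514142990112305, 24.18590545654297), 48.18514633178711)
[559.5 240.3 200.7] [-3.1  0.  -2.8] [ 0.3  0.5  1.6 -0.   1.  -1.7] 17.6
```

View pics/w6.png

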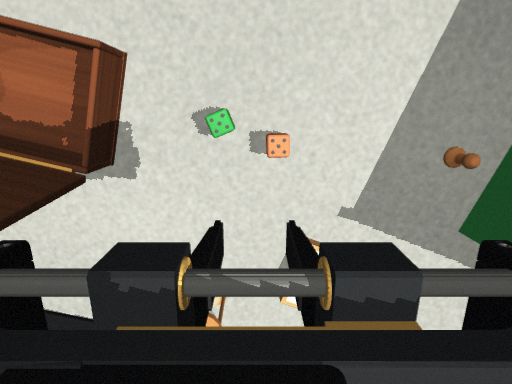

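```bash
python3 -m inch '[[0,0,0,3.76,2.71,0,0.1],[0,0,0,0,0,4,0.1],[0,0,0,0,0,5,0.1],[0,0,0,0,0,5,0.1],[0,0,0,0,0,3.5,0.1],[0,0,0,0,0,1.5,0.1],[0,0,0,0,0,0,0.1],[0,0,0,0,0,0,0.1]]'
python3 - <<'E'
from h import *
p=env.read_camera("side"); i=cv2.cvtColor(p["img"],cv2.COLOR_RGB2BGR)[230:350,200:360]
cv2.imwrite("pics/s7.png",cv2.resize(i,None,fx=4,fy=4,interpolation=cv2.INTER_CUBIC))
E
```

```text
t: 18.6
eef_pos: [514.9, 251.7, 11.1]
tcp_rot: [-3.141, 0.003, -2.758]
ft_force: [-0.4, 0.2, 0.4]
opening: 0.452
grip_force: 0.0
```

View pics/s7.png

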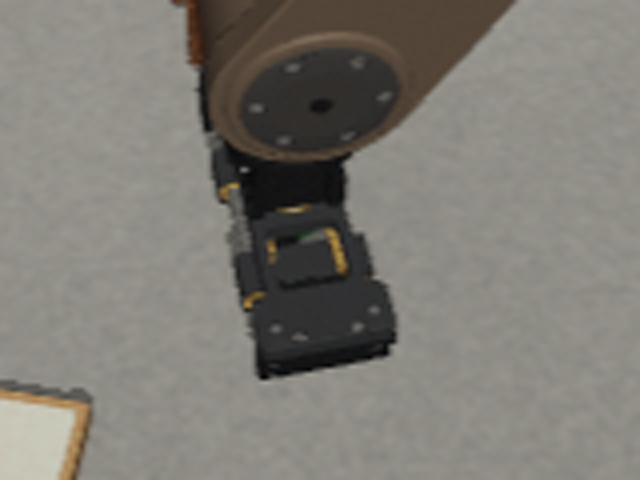

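```bash
python3 -m inch '[[0,0,0,0,0,0.4,0.1],[0,0,0,0,0,0.3,0.1],[0,0,0,0,0,0,1],[0,0,0,0,0,0,1],[0,0,0,0,0,0,1],[0,0,0,0,0,0,1],[0,0,0,0,0,0,1]]'
```

```text
t: 19.52
eef_pos: [514.0, 251.3, 2.4]
tcp_rot: [-3.142, 0.0, -2.757]
ft_force: [-0.2, 0.2, -0.5]
opening: 0.272
grip_force: 29.8
```

```bash
python3 -m inch '[[0,0,0,0,0,-1,1],[0,0,0,0,0,-3,1],[0,0,0,0,0,-4,1],[0,0,0,0,0,-4,1],[0,0,0,0.95,-3.86,0,1],[0,0,0,0.95,-3.86,0,1],[0,0,0,0.95,-3.86,0,1],[0,0,0,0.95,-3.86,0,1],[0,0,0,0.95,-3.86,0,1],[0,0,0,0.95,-3.86,0,1],[0,0,0,0.97,-3.88,0,1],[0,0,0.1185,0,0,0,1],[0,0,0.1185,0,0,0,1],[0,0,0,0,0,0,1]]'
cat > c.py <<'E'
from h import *
np.set_printoptions(precision=1,suppress=True,linewidth=150)
p=env.read_camera("wrist"); save(p,"pics/w8.png")
f=cloud(p,np.ones((384,512),bool))
C=np.array([561.6,-23.2]); a=np.radians(8.4); R=np.array([[np.cos(a),np.sin(a)],[-np.sin(a),np.cos(a)]])
L=(f[:,:2]-C)@R.T; m=(abs(L[:,0])<80)&(abs(L[:,1])<100)
L=np.c_[L,f[:,2]][m]
for nm,lo,hi in [("rim",58,66),("floor",3,11)]:
    s=L[(L[:,2]>lo)&(L[:,2]<hi)]
    if len(s): print(nm,len(s),np.median(s[:,2]),np.percentile(s,1,0),np.percentile(s,99,0))
s=env.state(); print(s["eef_pos"],(np.array(s["eef_pos"][:2])-C)@R.T,s["tcp_rot"],s["joints"],s["ft_force"])
E
python3 c.py
```

```text
t: 21.28
eef_pos: [553.4, -24.4, 123.0]
tcp_rot: [-3.141, 0.0, -2.994]
ft_force: [-1.3, 0.1, -0.9]
opening: 0.275
grip_force: 29.8
rim 3922 60.77075270497696 [-65.1 -89.1  58.3] [19.8 89.  62.5]
floor 15387 6.117952089321307 [-52.7 -82.9   4.4] [44.5 82.8  8.3]
[553.5 -24.3 122.9] [-8.2  0.1] [-3.1  0.  -3. ] [-0.2  0.5  1.8  0.   0.8 -1.9] [-0.2  0.4 -1.4]
```

View pics/w8.png

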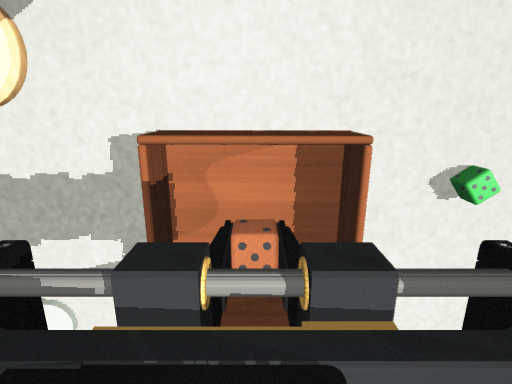

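```bash
python3 -m inch '[[0,0,0,0,0,3,1],[0,0,0,0,0,3,1],[0,0,0,0,0,3,1],[0,0,0,0,0,1.6,1],[0,0,0,0,0,0.3,1],[0,0,0,0,0,0,1],[0,0,0,0,0,0,1]]'
```

```text
t: 22.2
eef_pos: [554.0, -24.4, 14.4]
tcp_rot: [-3.141, 0.002, -2.994]
ft_force: [0.1, -0.2, -0.7]
opening: 0.27
grip_force: 29.8
```

```bash
python3 -m inch '[[0,0,0,0,0,0.1,1],[0,0,0,0,0,0,1]]'; python3 -m inch '[[0,0,0,0,0,0.1,1],[0,0,0,0,0,0,1]]'
```

```text
t: 22.45
eef_pos: [553.6, -24.4, 12.7]
tcp_rot: [-3.141, 0.0, -2.994]
ft_force: [-0.4, -0.5, -0.9]
opening: 0.272
grip_force: 29.8
t: 22.7
eef_pos: [553.5, -24.3, 11.4]
tcp_rot: [-3.142, -0.0, -2.994]
ft_force: [-0.2, 0.4, -0.2]
opening: 0.272
grip_force: 29.8
```

```bash
python3 -m inch '[[0,0,0,0,0,0.07,1],[0,0,0,0,0,0,1]]'; python3 -m inch '[[0,0,0,0,0,0.05,1],[0,0,0,0,0,0,1]]'
```

```text
t: 22.95
eef_pos: [553.5, -24.3, 10.7]
tcp_rot: [3.142, -0.0, -2.994]
ft_force: [-0.8, -1.0, -1.4]
opening: 0.272
grip_force: 29.8
t: 23.2
eef_pos: [553.5, -24.4, 10.2]
tcp_rot: [3.142, 0.0, -2.994]
ft_force: [-0.2, 1.0, -1.1]
opening: 0.272
grip_force: 29.8
```

```bash
python3 -m inch '[[0,0,0,0,0,0.05,1],[0,0,0,0,0,0,1]]'; python3 -m inch '[[0,0,0,0,0,0.04,1],[0,0,0,0,0,0,1]]'
```

```text
t: 23.45
eef_pos: [553.5, -24.4, 9.7]
tcp_rot: [-3.142, 0.0, -2.994]
ft_force: [-0.8, -0.4, -1.7]
opening: 0.273
grip_force: 29.8
t: 23.7
eef_pos: [553.5, -24.3, 9.4]
tcp_rot: [-3.142, 0.0, -2.994]
ft_force: [-0.0, -0.4, -0.0]
opening: 0.275
grip_force: 29.8
```

```bash
python3 -m inch '[[0,0,0,0,0,0.04,1],[0,0,0,0,0,0,1]]'
```

```text
t: 23.95
eef_pos: [553.6, -24.4, 9.4]
tcp_rot: [-3.141, 0.0, -2.994]
ft_force: [-1.6, 0.0, 5.8]
opening: 0.274
grip_force: 29.8
```

Contact with the floor at 5.8 N; release, rise and check.

```bash
python3 -m inch '[[0,0,0,0,0,0,0.35],[0,0,0,0,0,0,0.2],[0,0,0,0,0,0,0.1],[0,0,0,0,0,0,0.1],[0,0,0,0,0,-1,0.1],[0,0,0,0,0,-3,0.1],[0,0,0,0,0,-5,0.1],[0,0,0,0,0,-5,0.1],[0,0,0,0,0,-5,0.1],[0,0,0,4,0,-3,0.1],[0,0,0,5,0,0,0.1],[0,0,0,0,0,0,0.1],[0,0,0,0,0,0,0.1]]'
cat > v.py <<'E'
from h import *
np.set_printoptions(precision=1,suppress=True,linewidth=150)
C=np.array([561.6,-23.2]); a=np.radians(8.4); R=np.array([[np.cos(a),np.sin(a)],[-np.sin(a),np.cos(a)]])
ims=[]
for n in ["side","scene","wrist"]:
    p=env.read_camera(n); ims.append(cv2.cvtColor(p["img"],cv2.COLOR_RGB2BGR))
    f=cloud(p,np.ones((384,512),bool))
    d=f[(np.hypot(f[:,0]-469.5,f[:,1]+291)<62)&(f[:,2]<130)]
    s=d[(d[:,2]>6)&(d[:,2]<12)]
    if len(s)>50: print(n,"coaster",circ(hull(s),50,[469,-291]),"dragon top",d[:,2].max())
    L=np.c_[(f[:,:2]-C)@R.T,f[:,2]]
    k=L[(L[:,0]>40)&(L[:,0]<110)&(abs(L[:,1])<95)&(L[:,2]>90)&(L[:,2]<185)]
    if len(k)>80:
        nrm=np.linalg.svd(k-k.mean(0),full_matrices=False)[2][2]; nrm*=-np.sign(nrm[0]); print(n,"lid",len(k),k.mean(0),nrm,"angle",np.pi/2+np.arcsin(nrm[2]))
    h=cv2.cvtColor(p["img"],cv2.COLOR_RGB2HSV)
    t=L[(abs(L[:,0]+8)<30)&(abs(L[:,1])<30)&(L[:,2]>22)&(L[:,2]<55)]
    if len(t)>5: print(n,"die top",len(t),np.median(t[:,2]),t.min(0),t.max(0))
i=np.hstack([cv2.resize(ims[0][130:290,180:380],(400,320)),cv2.resize(ims[2],(400,320))]); cv2.imwrite("pics/v.png",i)
s=env.state(); print(s["eef_pos"],s["joints"],s["t"])
E
python3 v.py
```

```text
t: 25.58
eef_pos: [465.0, -37.6, 229.7]
tcp_rot: [-3.141, 0.002, -2.995]
ft_force: [0.2, 0.2, -0.2]
opening: 0.448
grip_force: 0.0
side coaster [ 469.6 -289.7] dragon top 101.63915240420044
side lid 438 [ 74.8  24.1 139.4] [-1.   0.   0.1] angle 1.6591999816888987
side die top 86 32.59967798515538 [-18.3 -12.7  22.7] [ 7.6 16.2 37.2]
scene coaster [ 470.9 -294.2] dragon top 118.83923216514631
scene lid 921 [ 82.1  -1.9 138.7] [-1.   0.   0.1] angle 1.6633305891188237
wrist coaster [ 465.7 -292. ] dragon top 111.43951615101753
wrist lid 709 [67.7  0.1 95.1] [-1.   0.   0.1] angle 1.6596646125779981
wrist die top 393 31.575560543745553 [-21.8 -12.8  22.6] [ 3.5 12.5 33.9]
[465.2 -37.5 228.8] [-0.2  0.2  1.9  0.   1.  -1.9] 25.725
```

View pics/v.png

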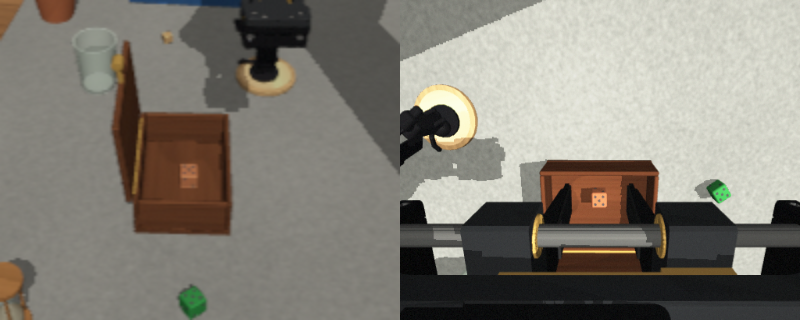

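The left half shows the lid standing open and leaning back (at 125,120), with the copper die on the chest floor (190,175). The right half shows the dragon upright on the coaster (440,118). The gripper is clear of everything, and the lid measures about 1.66 rad.

```bash
python3 -c "
from cell import env
print(env.job_done())"
```

```text
the job is handed in; nothing more can be done
None
```

I handed the job in at about 26 s: the dragon stands upright on the coaster, the lid is open and leaning back at about 1.66 rad, and the copper die is on the chest floor, but no verdict came back.

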